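# Open the parts cabinet and clamp its door against shutting

## Task

Swing the white door of the green parts cabinet open by its handle until it stands at a right angle to the cabinet front or a little further. Then squeeze the orange spring clamp off the wooden board and clip it upright over the top edge of the open door, pushed well down, so that the door cannot fall shut; leave it gripping there by itself. Do not knock over or shove away the jars, the white bottle and the spray can around the cabinet.

Things in the scene. Friction and masses are not known exactly. Their poses are not given: they have to be found in the camera images.
- cabinet: green steel small-parts cabinet fixed on the table, 160 deep (x) x 340 wide (y) x 200 mm high; origin at the centre of its underside; its front looks along its own -x. Two columns of small clear dummy drawers fill the right part (its -y side); the white door covers the left 220 mm
- door (a joint): hinge of the white door, rad: 0 shut, grows as it swings out to about 2.0 (1.57 = square to the front). The hinge is stiff enough that the door stays where it is left. It may start slightly ajar
- door_hinge (a point): point on the door's upright hinge axis at the height of the door's top edge (200 mm above the table). Its axes turn with the door: z up, the panel runs from it along -y for 220 mm, and the outer (handle) face looks along -x. The panel is 14 mm thick, from x = 0 (outer face) to x = +14 mm, and 200 mm high
- door_top (a point): middle of the door's top edge: half way along its 220 mm width and in the middle of its 14 mm thickness; axes as door_hinge (y along the edge, x across the thickness, z up)
- handle: dark steel upright round bar, the door's handle: 12 mm thick, 110 mm long; origin at its top end on its centre line, 10 mm below the door's top edge; it runs straight down (-z). Centre line 35 mm in front of the outer face, 30 mm from the free edge; two 8 mm stubs 35 and 98 mm below the top end join it to the door. Axes as door_hinge
- stand: plywood tool block fixed on the table, base 160 (x) x 100 (y) x 22 mm; an upright board 130 mm long (along x), 14 mm thick (y) rises from its middle line to 80 mm above the table; four short coloured tool ends 30 mm high beside it. Origin at the centre of the underside
- board_top (a point): middle of the top edge of the upright board, 80 mm above the table; axes as the stand
- clamp: orange spring clamp like a big clothes peg, 95 mm high, 28 wide (x), 63 across its handle bars (y), 95 g; jaws down when its z is up. Origin at the bottom, midway between the jaw tips. Starts gripping the upright board. Black jaw pads 2 to 18 mm above the origin, 14 mm apart at the start; steel pivot at 42 mm (an edge enters at most 36 mm). This body is the +y arm
- clamp_jaw: the other arm of the clamp (its -y side), turning on the pivot; origin on the pivot axis. Gripping a 14 mm edge its axes are parallel to the clamp's; opening turns it about the clamp's -x
- clamp_mouth (a point): point midway between the two jaw pads, 10 mm above the clamp's origin (on the clamp body, so it swings a little as the clamp is squeezed)
- clamp_grip (a point): midway between the two handle bars (each 13 mm thick, 28 mm long along x, at y = +25 and -25 mm), 87 mm above the clamp's origin: squeeze here from above, closing along the clamp's y. It takes 7 N rising to 12 N; at its stop, 36 mm over the bars, the jaws are about 30 mm apart; let go and it snaps shut
- jar0: small white jar with a white cap, 42 mm wide, 55 mm high, standing on the cabinet's top; origin under its centre
- jar1: small jar like jar0, on the cabinet's top
- jar2: small jar like jar0, on the cabinet's top
- cleaner: white bottle with red cap, 84 mm wide, 210 mm high, to the right of the cabinet; origin under its centre
- spray: black and red spray can, 60 mm wide, 170 mm high, to the left of the cabinet; origin under its centre
Not all that is in view belongs to the job. Of the things that look like the clamp, the middle-sized one is meant.

How it is judged (in metres and radians):
On the way, in this order (a step that is already met when the one before it is completed fails the run):
1. the door is being swung out (past 0.3 rad) with the fingers on its handle (value of joint door above 0.3 rad and contact force between the fingers and handle above 0.3 N).
2. the door stands open at about a right angle or further (past 1.45 rad) (value of joint door above 1.45 rad), for 0.2 s.
3. after that, the clamp is taken from the board (more than 50 mm away) (distance of clamp from where it was at the start of the episode above 0.05 m), for 0.1 s.
At the end, for the whole second after the job is handed in: Door at rest, open past 1.4 rad; the released clamp sits on its top edge, upright within 0.3 rad, at rest, jaw pressing over 1 N; mid-point of its pads within 7 mm of mid-thickness, within the panel's width and 6 to 40 mm below the top edge (value of joint door above 1.4 rad and velocity of joint door between -0.05 and 0.05 rad/s and x of clamp_mouth in the frame of door_top between -0.007 and 0.007 m and y of clamp_mouth in the frame of door_top between -0.11 and 0.11 m and z of clamp_mouth in the frame of door_top between -0.04 and -0.006 m and angle between the z axis of clamp and the z axis of door_top, either way round below 0.3 rad and angle between clamp's own z axis and vertical below 0.3 rad and contact force between clamp_jaw and anything else above 1 N and linear speed of clamp below 0.03 m/s); the robot touches nothing.
It fails at once if a jar, the white bottle or the spray can is tipped by more than 0.4 rad or shoved more than 40 mm (angle between any of jar0, jar1, jar2, cleaner, spray's own z axis and vertical above 0.4 rad or distance of any of jar0, jar1, jar2, cleaner, spray from where it was at the start of the episode above 0.04 m).
It also fails if it takes over 61 s, if anything falls off the work surface, if the arm or the gripper's body presses on something with over 40 N, if the wrist force passes 120 N, or if a joint passes its speed limit or range.

## Robot

A 7-joint arm with a two-finger parallel gripper is mounted at the origin on the work surface. World frame = base frame: x ahead of the robot, y to its left, z up, the work surface at z = 0. Lengths are in mm, angles in rad, forces in N, time in s.
With the tool pointing down it reaches from about 375 to 925 mm from the base axis. Payload 3.1 kg.
Tool frame: the origin (TCP) lies between the finger pads; the fingertips stand 22 mm ahead of it and the grasp point (between the pads) lies 3 mm ahead of it (arm.tip_extent is the y of the fingertips in the tool frame, in mm); y points along the fingers, z is the direction in which the jaws open and shut, and the axes are right-handed (so a half turn about y gives the same grasp; the last joint's range is limited). The gripper opens to 85 mm and grips with 20 to 120 N. Pads are 22 mm wide; open, the fingers measure 114 mm over their backs; the gripper's body (76 mm by 85 mm) begins 54 mm behind the grasp point. The pads swing forward as they close: fully open they stand 13 mm farther back than shut.
Start: joints at [-1.201, 0.383, 0.044, 1.598, -0.018, 1.161, -0.05], TCP at [293.08, 580.179, 253.269] pointing down, gripper open.
Joint ranges: [-2.61, 2.61], [-0.41, 2.15], [-1.48, 1.57], [0, 2.5], [-1.57, 4.71], [0.05, 1.97], [-2.85, 2.85]. Speed limits (rad/s): [2.79, 2.79, 3.14, 3.14, 3.14, 3.14, 3.14].

## Interface

Orientations are given as [roll, pitch, yaw] about the fixed x, y, z axes, in that order (R = Rz(yaw) Ry(pitch) Rx(roll)).
In Python, from workcell import arm, eyes gives the robot as it stands.
- The arm moves only by the tool arm_command, never from a script. Its arguments are lists of equal length, an entry for each row: "rot": the turn, a rotation vector about the tool's x, y, z in units of 5 degrees (1.0 is 5 degrees), a list of three; "travel": the shift along the tool's x, y, z in units of 40 mm (1.0 is 40 mm), a list of three; "hand": the finger opening in mm, from 0 to 85.4. A call has 1 to 8 rows; each row is the pose to reach, as a shift and turn from the pose commanded when the call began, along the tool's axes at that moment; what a row does not reach only later rows make up. A row lasts 1/12 s, in which the tool goes at most 41.7 mm and 7.16 degrees, less where a joint would pass 70% of its speed; a pose out of reach is approached as far as the arm can. A call with a gripper value outside its range is refused whole. The fingers move at their own pace and stop on an object; "newtons" is the grip in N (left out, the last holds). Time passes only in rows, so rows that repeat a pose let the fingers close. It gives the time, the measured TCP pose, the force and the opening at its end, in the units of the state.
- arm.get_state(): the state, without advancing time (a new reading comes with each control period).
- eyes.read_camera(name): name is "side" or "top"; returns a dict with "color" (400x640x3 uint8, red, green, blue), "fx", "fy", "cx", "cy" (pixels), "T" (4x4, takes a point from camera to world coordinates). Camera axes: x right, y up, looking along -z (the intrinsics and any distortion apply to the point x, -y, -z); pixel columns grow to the right and rows downward; lengths in mm; the calibration is good to about 2 mm. A picture is of the moment at which its call begins. There is no depth.
- arm.close_job(): hands the job in, once; it reports no verdict.
The state is a dict: "t": time; "joint_pos": joint angles; "joint_vel": joint speeds; "tau": joint torques, N m; "tcp_pos": TCP position; "eef_rot": TCP orientation; "contact_force": force on the tool from outside, world axes, zero at the start; "ft_torque": the same for the moment, N m; "opening": finger opening in mm.
Only numpy, scipy, OpenCV 4.12 (cv2) and the standard library are available. Lean on these libraries where they do the work, as an engineer would, in place of code of your own. Each camera call takes 0.05 s, during which the arm holds its last target. There are 200 camera calls.

## Working session

There is one attempt and no reset: what is moved stays moved. The work goes in short steps, Python scripts to look and compute and a tool call to move; the robot and the scene stay as the last step left them, time stands still between calls to the robot, and variables do not carry over. Pictures are saved under pics/ and viewed, about 8 in all and at most 12, crops included, and the job is handed in when it is done.

Besides the shell and the picture viewer there is one more tool, called after "Call:" as name(argument=value, ...) on one line, values as JSON. arm_command: Moves the arm, as the interface text tells. Its arguments: {"type":"object","properties":{"rot":{"type":"array"},"travel":{"type":"array"},"hand":{"type":"array"},"newtons":{"type":"number"}},"required":["rot","travel","hand"]}

```bash
ls; mkdir -p pics; python3 - <<'E'
from workcell import arm, eyes
import cv2
print(arm.get_state(), arm.tip_extent)
for n in("side","top"):
    d=eyes.read_camera(n); cv2.imwrite(f"pics/{n}0.png",d["color"][...,::-1])
    print(n,{k:d[k] for k in d if k!="color"})
E
```

```text
pics
{'t': 0.0, 'joint_pos': array([-1.2007795 ,  0.38383753,  0.04380277,  1.59962748, -0.01789668,
        1.16120601, -0.04992848]), 'joint_vel': array([-0.00066917, -0.00249292, -0.00107476,  0.00117468,  0.00060835,
        0.00121423,  0.00205485]), 'tau': array([-5.85199978e-04, -4.33457386e+01,  1.02395631e+00, -2.49516249e+01,
        1.06012914e-02,  1.11763660e-02,  2.13221415e-05]), 'tcp_pos': array([292.68599528, 579.35119296, 251.86018384]), 'eef_rot': array([-1.57347933e+00, -1.35896819e-04, -4.67735990e-01]), 'contact_force': array([-0.17026447,  0.15252145,  0.22174994]), 'ft_torque': array([0.00856216, 0.00827336, 0.02655739]), 'opening': 85.43663661184196} 22.0
side {'fx': 385.09973368408566, 'fy': 385.09973368408566, 'cx': 316.05249085005937, 'cy': 194.07465447178026, 'T': array([[ 9.89294432e-01,  9.15174647e-02, -1.13670930e-01,
         4.94634443e+02],
       [-1.44446246e-01,  7.24996937e-01, -6.73435018e-01,
        -7.34243597e+02],
       [ 2.07800107e-02,  6.82644852e-01,  7.30454788e-01,
         8.53399280e+02],
       [ 0.00000000e+00,  0.00000000e+00,  0.00000000e+00,
         1.00000000e+00]])}
top {'fx': 391.61869989794303, 'fy': 391.61869989794303, 'cx': 320.4479075230416, 'cy': 199.0974088641676, 'T': array([[-1.85355965e-02,  9.87070077e-01, -1.59213990e-01,
         4.56385021e+02],
       [-9.99751749e-01, -2.02668987e-02, -9.25706496e-03,
        -4.81081174e+01],
       [-1.23641456e-02,  1.59002880e-01,  9.87200695e-01,
         1.04278184e+03],
       [ 0.00000000e+00,  0.00000000e+00,  0.00000000e+00,
         1.00000000e+00]])}
```

View pics/side0.png

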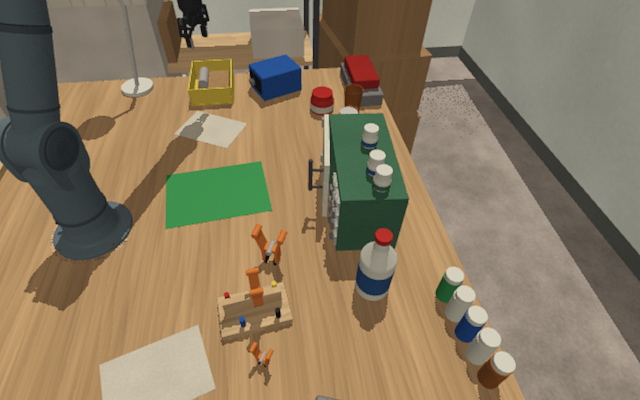

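View pics/top0.png

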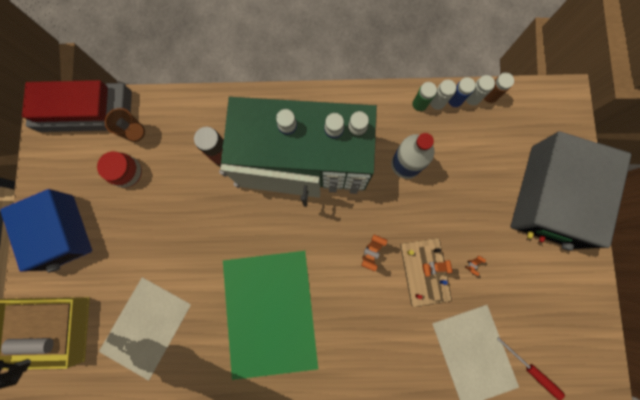

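```bash
cat > h.py <<'E'
import numpy as np, cv2
from workcell import arm, eyes
def ray(d,u,v):
    T=d["T"]; r=T[:3,:3]@np.array([(u-d["cx"])/d["fx"],-(v-d["cy"])/d["fy"],-1.0]); return T[:3,3],r/np.linalg.norm(r)
def plane(d,uv,z):
    o,r=ray(d,*uv); return o+r*(z-o[2])/r[2]
def proj(d,p):
    q=np.linalg.inv(d["T"])@np.append(p,1); return np.array([d["cx"]+d["fx"]*q[0]/-q[2],d["cy"]-d["fy"]*q[1]/-q[2]])
def tri(a,ua,b,ub):
    o1,r1=ray(a,*ua);o2,r2=ray(b,*ub)
    s=np.linalg.lstsq(np.c_[r1,-r2],o2-o1,rcond=None)[0]; p,q=o1+s[0]*r1,o2+s[1]*r2
    return (p+q)/2,np.linalg.norm(p-q)
def crop(im,x,y,w,h):
    s=400/w; c=cv2.resize(im[y:y+h,x:x+w],(400,300),interpolation=cv2.INTER_CUBIC)
    st=10
    for k in range((x//st+1)*st,x+w,st): cv2.line(c,(int((k-x)*s),0),(int((k-x)*s),5 if k%50 else 14),(0,0,255),1)
    for k in range((y//st+1)*st,y+h,st): cv2.line(c,(0,int((k-y)*s)),(5 if k%50 else 14,int((k-y)*s)),(0,0,255),1)
    return c
def grid(name,top,side,boxes):
    ims={"t":top["color"][...,::-1],"s":side["color"][...,::-1]}
    c=[crop(np.ascontiguousarray(ims[b[0]]),*b[1:]) for b in boxes]
    cv2.imwrite(f"pics/{name}.png",np.vstack([np.hstack(c[:2]),np.hstack(c[2:])]))
E
python3 - <<'E'
from h import *
t=eyes.read_camera("top"); s=eyes.read_camera("side")
grid("g1",t,s,[("t",210,90,180,135),("t",390,225,100,75),("s",290,105,120,90),("s",205,250,100,75)])
for d,n in((t,"top"),(s,"side")):
    hsv=cv2.cvtColor(d["color"],cv2.COLOR_RGB2HSV)
    m=cv2.inRange(hsv,(5,170,120),(13,255,255))
    k,l,st,c=cv2.connectedComponentsWithStats(m)
    for i in range(1,k):
        if st[i][4]>15: print(n,"orange",st[i],c[i].round(1))
E
```

```text
top orange [372 235  15  11  99] [379.2 240. ]
top orange [369 246   9   5  31] [373.1 247.9]
top orange [366 256   8   5  23] [369.5 257.7]
top orange [476 256   9   7  33] [480.5 258.9]
top orange [362 259  15  12  98] [369.  264.9]
top orange [435 261  17  12 154] [443.6 266.7]
top orange [423 264   7  12  67] [426.3 269.3]
top orange [470 267   9   9  39] [473.8 271.2]
side orange [251 224  18  36 245] [259.8 239. ]
side orange [272 230  15  33 155] [278.9 243.4]
side orange [246 267  17  39 397] [254.9 286.1]
side orange [249 342  12  20 114] [254.9 350.3]
side orange [264 349   9  17  67] [267.8 356.3]
```

View pics/g1.png

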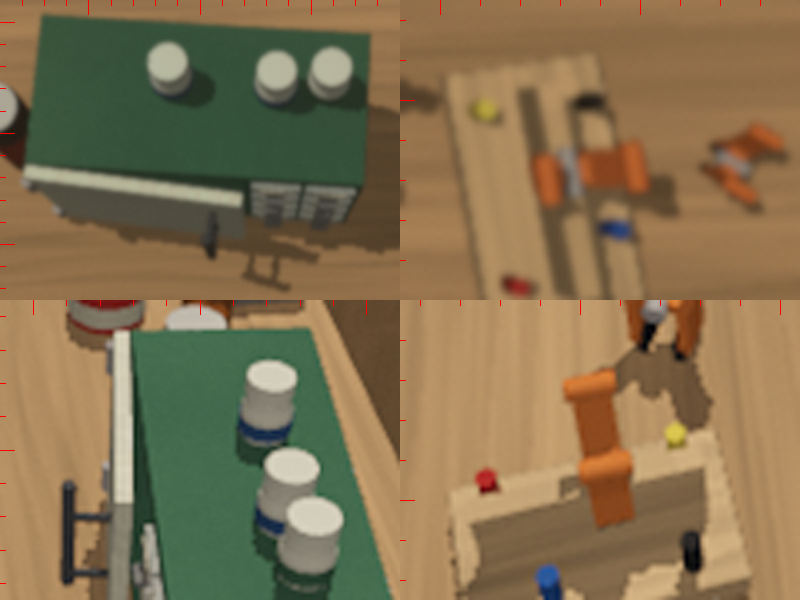

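```bash
python3 - <<'E'
from h import *
np.set_printoptions(precision=1,suppress=True)
t=eyes.read_camera("top"); s=eyes.read_camera("side")
P={n:plane(t,u,200) for n,u in dict(Lo=(221.2,170.1),Ro=(319.4,183.2),Ri=(319.4,176.9),Li=(221.5,164.3),cabBL=(228,97),cabBR=(376.5,105),cabFR=(374,172)).items()}
for n in P: print(n,P[n])
print("door len",np.linalg.norm(P["Lo"]-P["Ro"]),"dir",np.degrees(np.arctan2(*(P["Ro"]-P["Lo"])[:2])), "back dir",np.degrees(np.arctan2(*(P["cabBR"]-P["cabBL"])[:2])))
print("handle top",plane(t,(305.4,185.9),190))
# side handle top: crop (68,485)->
print("handle tri",tri(t,(305.4,185.9),s,(290+68*.3,105+185*.3)))
print("door free outer side",tri(t,(319.4,183.2),s,(290+113*.3,105+203*.3)))
A=tri(t,(426.8,270),s,(252.5,271.8));B=tri(t,(448.8,266.8),s,(256.3,291.3))
print(A,B,"yaw of y axis",np.degrees(np.arctan2(*(A[0]-B[0])[[1,0]])),np.linalg.norm((A[0]-B[0])[:2]))
# board top edge ends in top crop
print("board",plane(t,(390+125*.25,225+90*.25),80),plane(t,(390+180*.25,225+298*.25),80),plane(t,(390+198*.25,225+58*.25),80))
E
```

```text
Lo [661.8 178.2 200. ]
Ro [627.7 -38.6 200. ]
Ri [641.8 -38.8 200. ]
Li [675.  177.9 200. ]
cabBL [832.6 166.4 200. ]
cabBR [ 805.4 -171.1  200. ]
cabFR [ 650.3 -159.2  200. ]
door len 219.46455631948066 dir -171.0527343912542 back dir -175.3843312809124
handle top [624.3  -7.3 190. ]
handle tri (array([611.2,  -8.1, 196.2]), np.float64(23.172143134238226))
door free outer side (array([628.8, -38.6, 199.3]), np.float64(1.9255217954302022))
(array([ 436.4, -278.8,  132.7]), np.float64(3.8796862937864516)) (array([ 442.8, -328.3,  136. ]), np.float64(4.001064354428847)) yaw of y axis 97.34898539076035 49.85993782085286
board [ 487.3 -282.2   80. ] [ 363.7 -307.6   80. ] [ 505.8 -327.7   80. ]
```

```bash
python3 - <<'E'
from h import *
np.set_printoptions(precision=1,suppress=True)
t=eyes.read_camera("top"); s=eyes.read_camera("side")
H=np.array([661.8,178.2]);f=np.arctan2(-216.8,-34.1);u=np.array([np.cos(f),np.sin(f)]);n=np.array([u[1],-u[0]])
h=H+190*u+35*n
for z in(190,135,80):
    p=np.append(h,z);print(p,proj(t,p),proj(s,p),"seen side:(310.4,160.5)top,(310,189)bottom")
for q in((310.4,160.5),(310,188.5)): print(plane(s,q,190),plane(s,q,80))
from scipy.spatial.transform import Rotation as R
st=arm.get_state(); M=R.from_euler("xyz",st["eef_rot"]).as_matrix(); print(M)
d=np.append(h,300)-st["tcp_pos"]; print(M.T@d/40)
E
```

```text
[597.7  -4.1 190. ] [304.1 197.7] [309.3 160.6] seen side:(310.4,160.5)top,(310,189)bottom
[597.7  -4.1 135. ] [305.3 201.5] [309.1 175.9] seen side:(310.4,160.5)top,(310,189)bottom
[597.7  -4.1  80. ] [306.5 204.9] [309.  190.2] seen side:(310.4,160.5)top,(310,189)bottom
[600.5  -4.1 190. ] [618.1 117.   80. ]
[ 586.1 -102.8  190. ] [601.3   1.9  80. ]
[[ 0.9 -0.   0.5]
 [-0.5 -0.   0.9]
 [-0.  -1.  -0. ]]
[13.4 -1.2 -9.6]
```

Call:
arm_command(rot=[[0,0.9,0],[0,1.8,0],[0,2.7,0],[0,3.6,0],[0,4.5,0],[0,5.4,0],[0,6.3,0],[0,7.2,0]], travel=[[0.8,-0.2,-0.55],[1.6,-0.4,-1.1],[2.4,-0.6,-1.65],[3.2,-0.6,-2.2],[4.0,-0.6,-2.75],[4.8,-0.6,-3.3],[5.6,-0.6,-3.85],[6.4,-0.6,-4.4]], hand=[80,70,60,50,40,32,32,32])

```text
t: 1.07
tcp_pos: [442.9, 305.9, 277.7]
eef_rot: [-1.57, 0.0, -1.1]
contact_force: [0.8, 0.0, -0.7]
opening: 31.5
```

```bash
cat >> h.py <<'E'
from scipy.spatial.transform import Rotation as R
def go(x,y,z,jaw):
    "print rel move in tool units to TCP x,y,z with tool z axis at heading jaw (deg), tool down"
    s=arm.get_state(); M=R.from_euler("xyz",s["eef_rot"])
    a=np.radians(jaw); zz=np.array([np.cos(a),np.sin(a),0]); yy=np.array([0,0,-1.]); D=R.from_matrix(np.c_[np.cross(yy,zz),yy,zz])
    np.set_printoptions(precision=2,suppress=True)
    Z=M.as_matrix()[:,2]
    print("t",s["t"],"tcp",s["tcp_pos"],"jaw",np.degrees(np.arctan2(Z[1],Z[0])),"j",s["joint_pos"],"F",s["contact_force"],"open",s["opening"])
    print("travel",M.inv().apply(np.array([x,y,z])-s["tcp_pos"])/40,"rot",np.degrees((M.inv()*D).as_rotvec())/5)
E
python3 -c "
from h import *
go(599,-4,270,-9)"
```

```text
t 1.0667 tcp [442.88 305.89 277.66] jaw 26.98161361001464 j [-0.94  0.15  0.28  1.85 -0.05  1.15 -0.17] F [ 0.76  0.05 -0.65] open 31.468674489279778
travel [ 8.67  0.19 -0.04] rot [-0.01  7.2  -0.01]
```

Call:
arm_command(rot=[[0,0.9,0],[0,1.8,0],[0,2.7,0],[0,3.6,0],[0,4.5,0],[0,5.4,0],[0,6.3,0],[0,7.2,0]], travel=[[1.0,0.1,0],[2.0,0.1,0],[3.0,0.2,0],[4.0,0.2,0],[5.0,0.2,0],[6.0,0.2,0],[7.0,0.2,0],[8.0,0.2,0]], hand=[32,32,32,32,32,32,32,32])

```text
t: 1.73
tcp_pos: [589.1, 21.4, 269.7]
eef_rot: [-1.57, 0.001, -1.728]
contact_force: [1.3, -0.1, 0.2]
opening: 32.3
```

```bash
python3 -c "
from h import *
t=eyes.read_camera('top'); s=eyes.read_camera('side')
go(599,-4,270,-9)
grid('g2',t,s,[('t',240,130,120,90),('t',390,225,100,75),('s',260,85,120,90),('s',205,250,100,75)])"
```

```text
t 1.8333 tcp [590.6   12.77 270.29] jaw -9.644458382745515 j [-0.57  0.28  0.57  1.75 -0.16  1.15 -0.13] F [-0.39 -0.32  0.35] open 31.863053037261224
travel [0.38 0.01 0.28] rot [-0.05 -0.13  0.06]
```

Call:
arm_command(rot=[[0,0,0],[0,0,0],[0,0,0],[0,0,0]], travel=[[0.2,0.3,0.15],[0.4,0.6,0.25],[0.4,0.9,0.28],[0.4,0.9,0.28]], hand=[32,32,32,32])

```text
t: 2.17
tcp_pos: [594.8, 5.5, 229.7]
eef_rot: [-1.577, -0.002, -1.725]
contact_force: [0.0, 0.4, -0.5]
opening: 32.2
```

```bash
python3 -c "
from h import *
t=eyes.read_camera('top'); s=eyes.read_camera('side')
go(599,-4,187,-9)
grid('g2',t,s,[('t',240,130,120,90),('t',390,225,100,75),('s',260,85,120,90),('s',205,250,100,75)])"
```

```text
t 2.2667 tcp [596.11   6.65 232.  ] jaw -8.722111247935311 j [-0.54  0.33  0.55  1.77 -0.2   1.09 -0.07] F [-1.24 -0.6   0.36] open 32.131508015285725
travel [0.25 1.12 0.12] rot [0.03 0.06 0.  ]
```

View pics/g2.png

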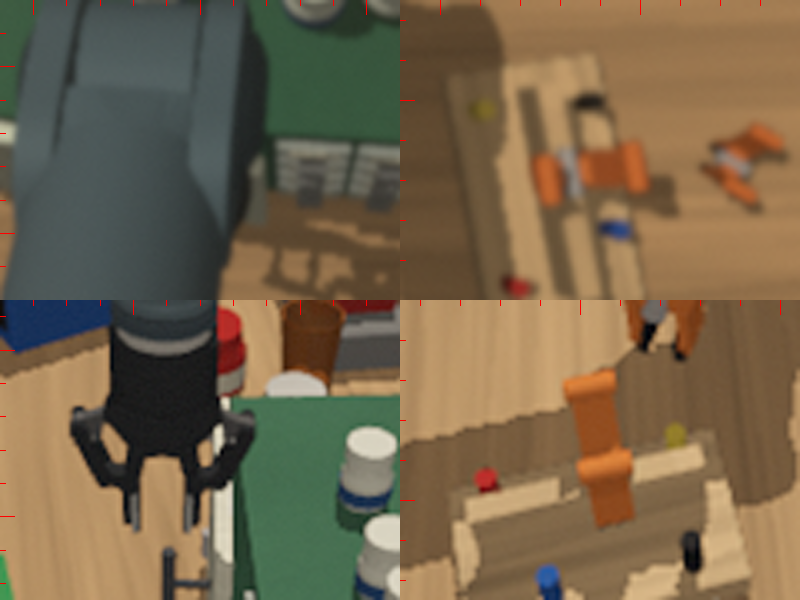

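Call:
arm_command(rot=[[0,0,0],[0,0,0],[0,0,0],[0,0,0],[0,0,0],[0,0,0],[0,0,0],[0,0,0]], travel=[[0.25,0,0.12],[0.25,0.3,0.12],[0.25,0.6,0.12],[0.25,0.9,0.12],[0.25,1.1,0.12],[0.25,1.1,0.12],[0.25,1.1,0.12],[0.25,1.1,0.12]], hand=[32,32,32,32,32,32,15,0], newtons=50)

```text
t: 2.93
tcp_pos: [600.4, -5.0, 189.2]
eef_rot: [-1.571, -0.0, -1.724]
contact_force: [2.6, -0.2, -7.4]
opening: 10.3
```

Call:
arm_command(rot=[[0,0,0],[0,0,0],[0,0,0],[0,0,0]], travel=[[0,0,0],[0,0,0],[0,0,0],[0,0,0]], hand=[0,0,0,0])

```text
t: 3.27
tcp_pos: [600.3, -5.0, 189.2]
eef_rot: [-1.571, 0.0, -1.724]
contact_force: [0.9, 0.8, -3.6]
opening: 9.7
```

```bash
python3 -c "
from h import *
go(599,-4,187,-9)"
```

```text
t 3.2667 tcp [600.3   -5.01 189.17] jaw -8.795492584443993 j [-0.5   0.39  0.54  1.8  -0.23  1.01 -0.02] F [ 0.93  0.81 -3.56] open 9.728972936805286
travel [-0.02  0.05 -0.04] rot [-0.    0.04 -0.  ]
```

```bash
python3 -c "
from h import *
r=np.array([-61.5,-183.2]);a=np.radians(-8.8);z=np.array([np.cos(a),np.sin(a)]);x=np.array([z[1],-z[0]])
for k in range(1,9):
    b=-np.radians(5*k); d=np.array([[np.cos(b),-np.sin(b)],[np.sin(b),np.cos(b)]])@r-r
    print(k,(x@d/40).round(2),(z@d/40).round(2))"
```

```text
1 -0.09 -0.41
2 -0.21 -0.81
3 -0.37 -1.2
4 -0.57 -1.58
5 -0.79 -1.94
6 -1.05 -2.27
7 -1.33 -2.58
8 -1.64 -2.87
```

Call:
arm_command(rot=[[0,0.5,0],[0,1,0],[0,2,0],[0,3,0],[0,4,0],[0,5,0],[0,6,0],[0,6,0]], travel=[[-0.04,0,-0.21],[-0.09,0,-0.41],[-0.21,0,-0.81],[-0.37,0,-1.2],[-0.57,0,-1.58],[-0.79,0,-1.94],[-1.05,0,-2.27],[-1.05,0,-2.27]], hand=[0,0,0,0,0,0,0,0])

```text
t: 3.93
tcp_pos: [514.3, 53.2, 189.1]
eef_rot: [-1.575, -0.001, -2.246]
contact_force: [-1.0, 0.5, -3.4]
opening: 9.5
```

```bash
python3 -c "
from h import *
go(517,50,189,-39)
"
```

```text
t 3.9333 tcp [514.26  53.21 189.12] jaw -38.704774822881916 j [-0.75  0.23  0.64  2.   -0.17  0.96 -0.7 ] F [-0.98  0.51 -3.4 ] open 9.528549230887858
travel [0.02 0.   0.1 ] rot [0.05 0.06 0.01]
```

Call:
arm_command(rot=[[0,0.5,0],[0,1,0],[0,2,0],[0,3,0],[0,4,0],[0,5,0],[0,6,0],[0,6,0]], travel=[[-0.04,0,-0.21],[-0.09,0,-0.41],[-0.21,0,-0.81],[-0.37,0,-1.2],[-0.57,0,-1.58],[-0.79,0,-1.94],[-1.05,0,-2.27],[-1.05,0,-2.27]], hand=[0,0,0,0,0,0,0,0])

```text
t: 4.6
tcp_pos: [470.3, 143.7, 189.1]
eef_rot: [-1.574, -0.003, -2.768]
contact_force: [-4.5, 0.8, 0.0]
opening: 10.1
```

```bash
python3 -c "
from h import *
go(517,50,189,-39)
"
```

```text
t 4.6 tcp [470.28 143.71 189.11] jaw -68.57493260071311 j [-0.98  0.18  0.65  2.06 -0.14  0.95 -1.44] F [-4.48  0.83  0.02] open 10.052608436628324
travel [-0.23 -0.01  2.61] rot [ 0.04 -5.91  0.03]
```

Call:
arm_command(rot=[[0,0.5,0],[0,1,0],[0,2,0],[0,3,0],[0,4,0],[0,5,0],[0,6,0],[0,6,0]], travel=[[-0.04,0,-0.21],[-0.09,0,-0.41],[-0.21,0,-0.81],[-0.37,0,-1.2],[-0.57,0,-1.58],[-0.79,0,-1.94],[-1.05,0,-2.27],[-1.05,0,-2.27]], hand=[0,0,0,0,0,0,0,0])

```text
t: 5.27
tcp_pos: [477.0, 245.6, 189.1]
eef_rot: [-1.574, -0.004, 2.993]
contact_force: [-5.4, 3.2, 0.6]
opening: 10.0
```

Call:
arm_command(rot=[[0,0,0],[0,0,0],[0,0,0],[0,0,0],[0,0,0]], travel=[[0,0,0],[0,0,0],[0,0,0],[0,0,0],[0,0,0]], hand=[0,0,30,30,30])

```text
t: 5.68
tcp_pos: [480.4, 239.4, 190.2]
eef_rot: [-1.572, 0.002, 2.988]
contact_force: [0.7, 0.5, 0.2]
opening: 30.1
```

Call:
arm_command(rot=[[0,0,0],[0,0,0],[0,0,0],[0,0,0],[0,0,0]], travel=[[0,-0.5,0],[0,-1.0,0],[0,-2,0],[0,-3,0],[0,-3,0]], hand=[30,30,30,50,85])

```text
t: 6.1
tcp_pos: [484.8, 240.8, 318.5]
eef_rot: [-1.583, 0.012, 2.986]
contact_force: [1.4, 0.1, 1.0]
opening: 53.0
```

```bash
python3 -c "
from h import *
go(440,-303.5,230,-81)
t=eyes.read_camera('top'); s=eyes.read_camera('side')
grid('g3',t,s,[('t',190,140,180,135),('t',390,225,100,75),('s',200,90,160,120),('s',205,250,100,75)])
"
```

```text
t 6.1 tcp [484.82 240.82 318.52] jaw -98.89998147034598 j [-1.18  0.12  0.71  1.82 -0.09  1.21 -2.18] F [1.45 0.14 0.97] open 53.014346086915026
travel [-0.97  2.06 13.64] rot [ 0.12 -3.58 -0.16]
```

Call:
arm_command(rot=[[0,0,0],[0,0,0],[0,-0.5,0],[0,-1,0],[0,-1.5,0],[0,-2,0],[0,-2.5,0],[0,-3,0]], travel=[[0,0,0.5],[0,0,1.3],[0,0,2.2],[0,0,3.1],[-0.2,0,4],[-0.3,0,4.9],[-0.4,0,5.8],[-0.5,0,6.7]], hand=[85,85,85,85,85,85,85,85])

```text
t: 6.87
tcp_pos: [456.4, -30.4, 307.9]
eef_rot: [-1.571, -0.002, -3.032]
contact_force: [0.2, 0.2, 0.6]
opening: 85.1
```

```bash
python3 -c "
from h import *
go(440,-303.5,230,-82)"
```

```text
t 6.8667 tcp [456.44 -30.41 307.95] jaw -83.69833535757788 j [-1.   -0.13  0.93  2.01  0.11  1.22 -1.57] F [0.24 0.19 0.57] open 85.06564205640574
travel [1.15 1.95 6.74] rot [ 0.   -0.34  0.02]
```

View pics/g3.png

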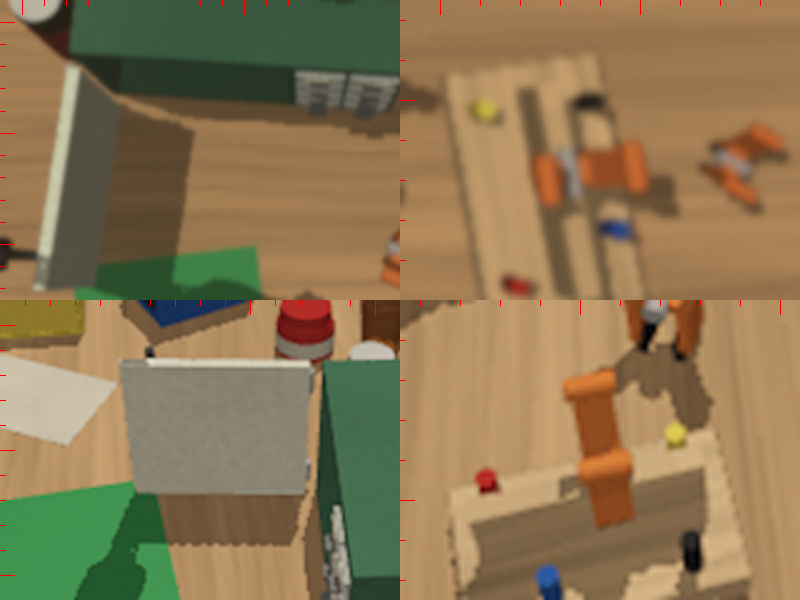

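Call:
arm_command(rot=[[0,0,0],[0,0,0],[0,-0.1,0],[0,-0.3,0],[0,-0.3,0],[0,-0.3,0],[0,-0.3,0],[0,-0.3,0]], travel=[[0.1,0,0.9],[0.3,0,1.8],[0.5,0.1,2.7],[0.6,0.3,3.6],[0.8,0.5,4.5],[1.0,0.8,5.4],[1.1,1.2,6.2],[1.15,1.6,6.7]], hand=[85,85,85,85,85,85,85,85])

```text
t: 7.53
tcp_pos: [439.5, -303.2, 243.7]
eef_rot: [-1.568, -0.003, -3.01]
contact_force: [1.1, 0.0, 1.3]
opening: 85.0
```

Call:
arm_command(rot=[[0,0,0],[0,0,0]], travel=[[0,0,0],[0,0,0]], hand=[85,85])

```text
t: 7.7
tcp_pos: [437.6, -301.7, 243.2]
eef_rot: [-1.571, -0.006, -3.014]
contact_force: [0.1, 0.5, -0.3]
opening: 85.2
```

```bash
python3 -c "
from h import *
go(440,-303.5,132,-82)
t=eyes.read_camera('top'); s=eyes.read_camera('side')
print(proj(s,[436.4,-278.8,138]),proj(s,[442.8,-328.3,138]))
grid('g4',t,s,[('t',350,190,160,120),('t',210,150,120,90),('s',190,205,140,105),('s',205,240,100,75)])
"
```

```text
t 7.7 tcp [ 437.59 -301.73  243.19] jaw -82.70376158452727 j [-0.47  0.34  1.19  1.93 -0.34  1.11 -0.59] F [ 0.15  0.47 -0.27] open 85.16965622223515
travel [-0.07  2.78  0.05] rot [ 0.   -0.14  0.07]
[251.33 270.61] [255.23 290.98]
```

View pics/g4.png

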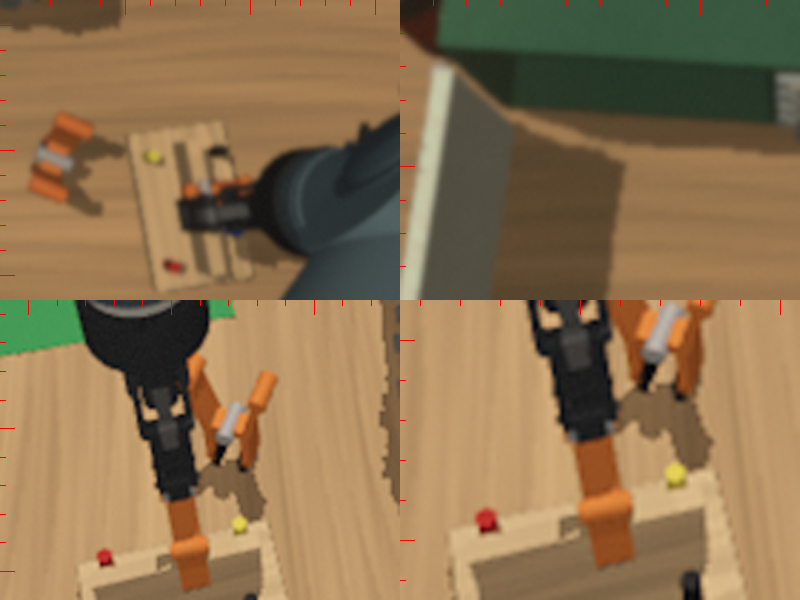

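Call:
arm_command(rot=[[0,0,0],[0,0,0],[0,0,0],[0,0,0],[0,0,0],[0,0,0],[0,0,0],[0,0,0]], travel=[[-0.07,0.6,0.05],[-0.07,1.2,0.05],[-0.07,1.8,0.05],[-0.07,2.3,0.05],[-0.07,2.6,0.05],[-0.07,2.8,0.05],[-0.07,2.8,0.05],[-0.07,2.8,0.05]], hand=[85,85,85,85,85,85,85,85], newtons=30)

```text
t: 8.47
tcp_pos: [444.9, -300.6, 134.1]
eef_rot: [-1.57, 0.001, -3.005]
contact_force: [-0.5, 0.2, 0.6]
opening: 84.9
```

Call:
arm_command(rot=[[0,0,0],[0,0,0],[0,0,0],[0,0,0],[0,0,0],[0,0,0],[0,0,0],[0,0,0]], travel=[[0,0,0],[0,0,0],[0,0,0],[0,0,0],[0,0,0],[0,0,0],[0,0,0],[0,0,0]], hand=[60,50,40,30,30,30,30,30])

```text
t: 9.13
tcp_pos: [447.6, -306.1, 138.5]
eef_rot: [-1.562, 0.009, -3.009]
contact_force: [-0.7, -1.8, 17.1]
opening: 32.5
```

```bash
python3 -c "
from h import *
go(440,-303.5,132,-82)
s=eyes.read_camera('side'); t=eyes.read_camera('top')
grid('g5',t,s,[('t',350,190,160,120),('t',210,150,120,90),('s',190,205,140,105),('s',205,240,100,75)])
"
```

```text
t 9.1333 tcp [ 447.59 -306.1   138.49] jaw -82.39062967646103 j [-0.31  0.5   1.02  2.   -0.53  0.93 -0.45] F [-0.74 -1.83 17.05] open 32.50511022291348
travel [ 0.18  0.16 -0.09] rot [-0.1  -0.08 -0.1 ]
```

View pics/g5.png

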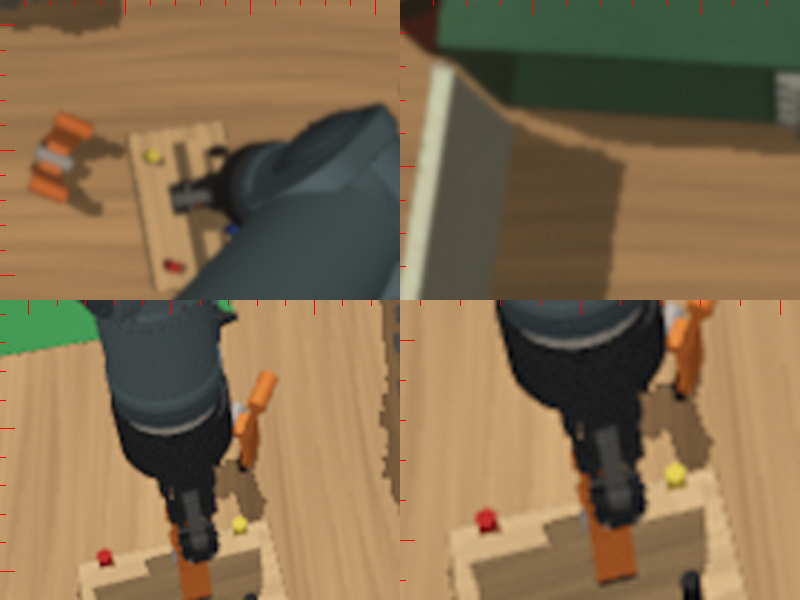

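Call:
arm_command(rot=[[0,0,0],[0,0,0],[0,0,0],[0,0,0],[0,0,0],[0,0,0],[0,0,0],[0,0,0]], travel=[[0,-0.2,0],[0,-0.5,0],[0,-1,0],[0,-1.7,0],[0,-2.5,0],[0,-3.3,0],[0,-4.1,0],[0,-4.9,0]], hand=[30,30,30,30,30,30,30,30])

```text
t: 9.9
tcp_pos: [442.9, -300.9, 330.5]
eef_rot: [-1.572, -0.001, -3.008]
contact_force: [0.6, 0.1, -0.4]
opening: 32.5
```

```bash
python3 - <<'E'
from h import *
go(553,189,330,-99)
s=eyes.read_camera('side'); t=eyes.read_camera('top')
grid('g6',t,s,[('t',200,140,120,90),('t',380,205,100,75),('s',220,90,120,90),('s',190,160,140,105)])
E
```

```text
t 9.9 tcp [ 442.87 -300.87  330.49] jaw -82.3504865362231 j [-0.6   0.23  1.29  1.82 -0.23  1.27 -0.68] F [ 0.63  0.1  -0.38] open 32.46069267800556
travel [ -4.36   0.03 -11.77] rot [0.02 3.33 0.01]
```

View pics/g6.png

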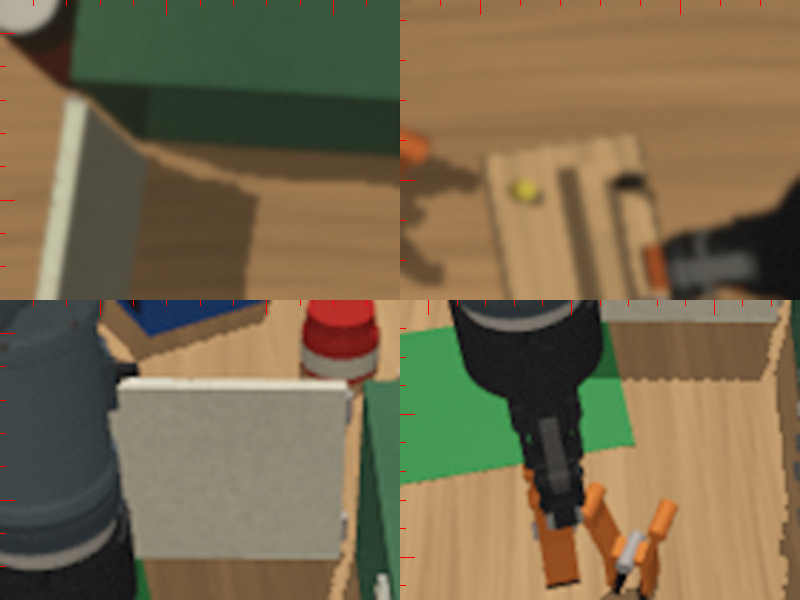

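```bash
python3 - <<'E'
from h import *
np.set_printoptions(precision=1,suppress=True)
t=eyes.read_camera('top')
c=t["color"].astype(int); m=((c.min(2)>150)).astype(np.uint8)
m[:,:198]=0;m[:,235:]=0;m[:160]=0;m[280:]=0
k,l,st,_=cv2.connectedComponentsWithStats(m); i=1+st[1:,4].argmax(); print(st[i])
ys,xs=np.where(l==i)
P=np.array([plane(t,(x,y),200)[:2] for x,y in zip(xs,ys)]).astype(np.float32)
r=cv2.minAreaRect(P);print("center",r,cv2.boxPoints(r))
v=cv2.fitLine(P,cv2.DIST_L2,0,.01,.01).ravel(); print("dir deg",np.degrees(np.arctan2(v[1],v[0])),"centroid",P.mean(0))
E
```

```text
[206 171  19  99 404]
center ((553.2816162109375, 189.59701538085938), (9.501688003540039, 215.00704956054688), 82.57650756835938) [[446.1 198.8]
 [659.3 171. ]
 [660.5 180.4]
 [447.3 208.2]]
dir deg -7.4943137 centroid [551.8 189.8]
```

Call:
arm_command(rot=[[0,0,0],[0,0.4,0],[0,0.8,0],[0,1.2,0],[0,1.6,0],[0,2.0,0],[0,2.5,0],[0,3.0,0]], travel=[[-0.2,0,-0.5],[-0.45,0,-1.2],[-0.7,0,-2.0],[-1.0,0,-2.8],[-1.3,0,-3.6],[-1.6,0,-4.4],[-1.9,0,-5.2],[-2.2,0,-6.0]], hand=[30,30,30,30,30,30,30,30])

```text
t: 10.72
tcp_pos: [497.6, -48.7, 327.9]
eef_rot: [-1.574, -0.003, 3.014]
contact_force: [0.3, -0.4, -0.8]
opening: 32.6
```

```bash
python3 -c "
from h import *
go(553,187.5,330,-97.5)"
```

```text
t 10.7167 tcp [497.56 -48.72 327.87] jaw -97.29190799616083 j [-1.23  0.    1.28  1.9  -0.    1.25 -1.65] F [ 0.33 -0.35 -0.81] open 32.563435415564584
travel [-0.63 -0.04 -6.03] rot [0.03 0.04 0.04]
```

Call:
arm_command(rot=[[0,0,0],[0,0,0],[0,0,0],[0,0,0],[0,0,0],[0,0,0],[0,0,0],[0,0,0]], travel=[[-0.1,0,-0.8],[-0.2,0,-1.6],[-0.3,0,-2.5],[-0.4,0,-3.4],[-0.5,0,-4.3],[-0.6,0,-5.2],[-0.6,0,-5.8],[-0.6,0,-6.0]], hand=[30,30,30,30,30,30,30,30])

```text
t: 11.38
tcp_pos: [551.6, 190.1, 326.6]
eef_rot: [-1.569, -0.004, 3.023]
contact_force: [0.1, 1.1, -1.4]
opening: 32.7
```

Call:
arm_command(rot=[[0,0,0],[0,0,0],[0,0,0]], travel=[[0,0,0],[0,0,0],[0,0,0]], hand=[30,30,30])

```text
t: 11.63
tcp_pos: [552.9, 180.2, 328.8]
eef_rot: [-1.569, -0.001, 3.01]
contact_force: [0.2, 0.2, -0.7]
opening: 32.6
```

```bash
python3 -c "
from h import *
go(553,187.5,255,-97.5)
s=eyes.read_camera('side'); t=eyes.read_camera('top')
grid('g7',t,s,[('t',190,140,120,90),('t',205,165,60,45),('s',220,60,120,90),('s',255,80,60,45)])"
```

```text
t 11.6333 tcp [552.88 180.21 328.84] jaw -97.5373882670124 j [-1.28  0.33  1.11  1.71 -0.31  1.29 -1.81] F [ 0.23  0.21 -0.73] open 32.64456452006987
travel [ 0.02  1.85 -0.18] rot [-0.02 -0.01  0.01]
```

View pics/g7.png

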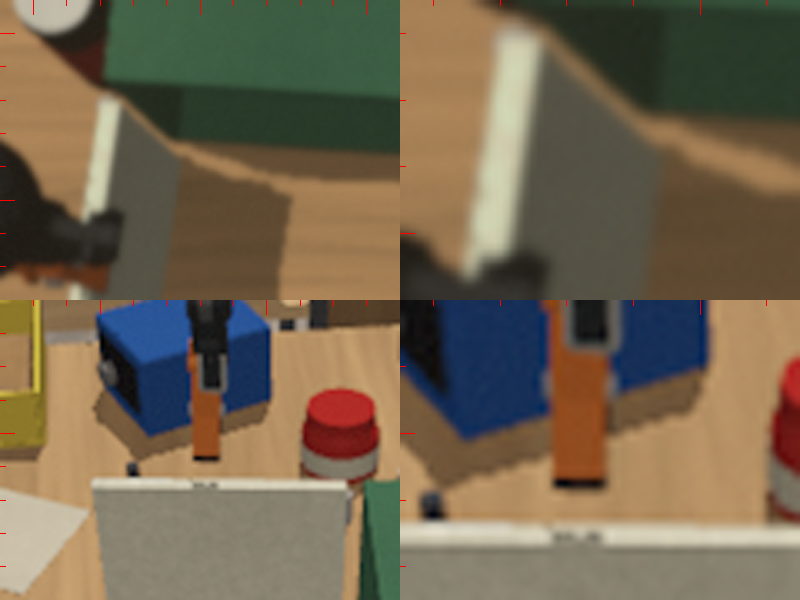

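```bash
python3 -c "
from h import *
t=eyes.read_camera('top')
for q in((216.7,195),(223.3,195),(220,195)): print(plane(t,q,200))
p=plane(t,(220,195),200); print('at x=553 y=',p[1]+(p[0]-553)*np.tan(np.radians(7.5)))
go(553,187.0,255,-97.5); eyes.read_camera('top'); eyes.read_camera('top');go(553,187,250,-97.5)"
```

```text
[606.06502159 186.89845064 200.        ]
[605.76530756 172.39525541 200.        ]
[605.91514868 179.64608394 200.        ]
at x=553 y= 186.6124954256796
t 11.7833 tcp [553.25 180.92 329.49] jaw -97.52429163282683 j [-1.28  0.33  1.11  1.71 -0.31  1.29 -1.81] F [ 0.31  0.09 -0.88] open 32.56112148634926
travel [ 0.03  1.86 -0.15] rot [ 0.01 -0.    0.  ]
t 11.8833 tcp [553.31 181.95 329.55] jaw -97.44191575167434 j [-1.28  0.33  1.11  1.71 -0.31  1.29 -1.81] F [-0.65 -0.24 -1.22] open 32.62920923908065
travel [ 0.02  1.99 -0.12] rot [0.01 0.01 0.  ]
```

Call:
arm_command(rot=[[0,0,0],[0,0,0],[0,0,0],[0,0,0],[0,0,0],[0,0,0]], travel=[[0,0,-0.13],[0,0.2,-0.13],[0,0.4,-0.13],[0,0.5,-0.13],[0,0.5,-0.13],[0,0.5,-0.13]], hand=[30,30,30,30,30,30])

```text
t: 12.38
tcp_pos: [553.5, 188.5, 308.5]
eef_rot: [-1.57, -0.001, 3.014]
contact_force: [0.3, 0.4, -1.2]
opening: 32.7
```

```bash
python3 -c "
from h import *
go(553,187.0,261,-97.5); eyes.read_camera('top'); eyes.read_camera('top');go(553,187,261,-97.5)"
```

```text
t 12.3833 tcp [553.5  188.5  308.47] jaw -97.30489083031576 j [-1.27  0.36  1.09  1.73 -0.33  1.26 -1.8 ] F [ 0.32  0.41 -1.17] open 32.733584771951406
travel [0.01 1.19 0.04] rot [-0.01  0.04  0.01]
t 12.4833 tcp [554.06 188.54 309.34] jaw -97.30931046493016 j [-1.27  0.36  1.09  1.73 -0.33  1.26 -1.8 ] F [ 0.01 -0.49 -0.94] open 32.322864740616204
travel [0.02 1.21 0.04] rot [-0.    0.04 -0.  ]
```

Within about 1.5 mm of the door's mid-line; descending onto the edge.

Call:
arm_command(rot=[[0,0,0],[0,0,0],[0,0,0],[0,0,0],[0,0,0],[0,0,0],[0,0,0],[0,0,0]], travel=[[0,0.15,0.04],[0,0.3,0.04],[0,0.45,0.04],[0,0.6,0.04],[0,0.75,0.04],[0,0.9,0.04],[0,0.9,0.04],[0,0.9,0.04]], hand=[30,30,30,30,30,30,30,30])

```text
t: 13.15
tcp_pos: [553.4, 187.0, 272.7]
eef_rot: [-1.57, -0.001, 3.014]
contact_force: [-0.4, -0.8, -0.8]
opening: 32.0
```

```bash
python3 -c "
from h import *
go(553,187,261,-97.5)
s=eyes.read_camera('side'); t=eyes.read_camera('top')
grid('g8',t,s,[('t',190,140,120,90),('t',205,190,60,45),('s',220,60,120,90),('s',255,90,60,45)])"
```

```text
t 13.15 tcp [553.41 186.99 272.65] jaw -97.30277488216268 j [-1.25  0.39  1.07  1.78 -0.37  1.19 -1.77] F [-0.36 -0.77 -0.82] open 32.0201867227236
travel [0.01 0.29 0.  ] rot [-0.01  0.04  0.01]
```

View pics/g8.png

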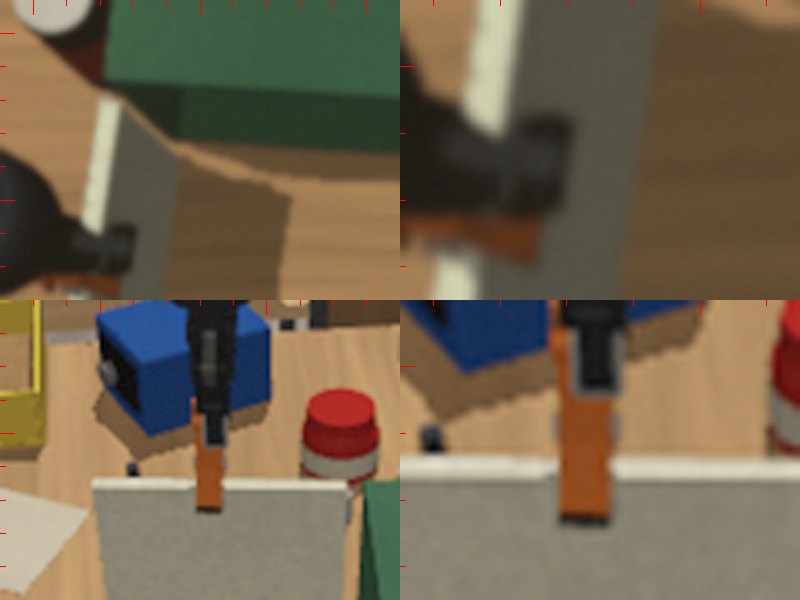

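Call:
arm_command(rot=[[0,0,0],[0,0,0],[0,0,0],[0,0,0]], travel=[[0,0.1,0],[0,0.2,0],[0,0.27,0],[0,0.27,0]], hand=[30,30,30,30])

```text
t: 13.58
tcp_pos: [553.1, 187.0, 261.6]
eef_rot: [-1.57, -0.001, 3.014]
contact_force: [-1.2, 0.1, -1.8]
opening: 32.3
```

```bash
python3 -c "
from h import *
go(553,187,261,-97.5)"
```

```text
t 13.5833 tcp [553.14 187.02 261.57] jaw -97.29742711236067 j [-1.24  0.4   1.06  1.79 -0.38  1.18 -1.76] F [-1.19  0.12 -1.78] open 32.339994238871164
travel [0.   0.01 0.  ] rot [-0.01  0.04  0.02]
```

Call:
arm_command(rot=[[0,0,0],[0,0,0],[0,0,0],[0,0,0],[0,0,0],[0,0,0],[0,0,0],[0,0,0]], travel=[[0,0,0],[0,0,0],[0,0,0],[0,0,0],[0,0,0],[0,0,0],[0,0,0],[0,0,0]], hand=[40,46,52,58,66,76,85,85])

```text
t: 14.25
tcp_pos: [553.9, 187.1, 262.7]
eef_rot: [-1.571, 0.0, 3.014]
contact_force: [0.2, 0.0, -0.2]
opening: 85.2
```

Call:
arm_command(rot=[[0,0,0],[0,0,0],[0,0,0],[0,0,0],[0,0,0],[0,0,0],[0,0,0],[0,0,0]], travel=[[0,0,0],[0,-0.2,0],[0,-0.5,0],[0,-1,0],[0,-1.8,0],[0,-2.6,0],[0,-3.4,0],[0,-3.4,0]], hand=[85,85,85,85,85,85,85,85])

```text
t: 14.92
tcp_pos: [557.7, 186.7, 407.1]
eef_rot: [-1.578, 0.012, 3.013]
contact_force: [0.3, 0.4, 0.5]
opening: 84.9
```

```bash
python3 -c "
from h import *
go(400,-100,400,-97.5)
s=eyes.read_camera('side'); t=eyes.read_camera('top')
grid('g9',t,s,[('t',190,140,120,90),('t',205,190,60,45),('s',220,60,120,90),('s',255,90,60,45)])"
```

```text
t 14.9167 tcp [557.68 186.73 407.05] jaw -97.3438067780531 j [-1.32  0.28  1.15  1.59 -0.26  1.42 -1.85] F [0.29 0.37 0.54] open 84.93376560687064
travel [2.99 0.09 7.61] rot [ 0.08  0.03 -0.13]
```

View pics/g9.png

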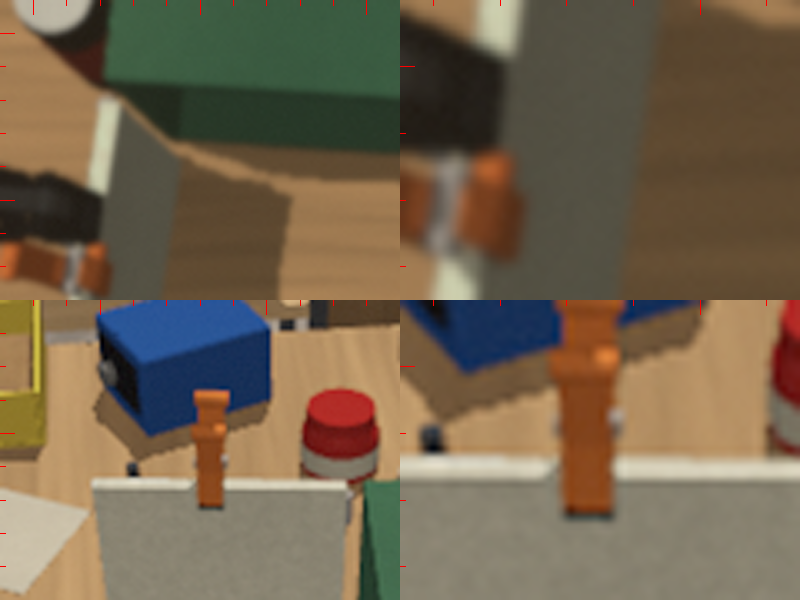

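```bash
python3 - <<'E'
from h import *
np.set_printoptions(precision=1,suppress=True)
s=eyes.read_camera('side');t=eyes.read_camera('top')
nv=np.array([.13,.9915,0]); p0=np.array([553,186.6,0])-7*nv
for off in(0,8):
    for q in((283.5,122.6),(283.5,90+165*.15)):
        o,r=ray(s,*q); k=((p0-off*nv-o)@nv)/(r@nv); print("off",off,o+k*r)
# bars: near bar top side crop (582,355), top crop (495,165..250)->center
print("near bar",tri(t,(205+92*.15,190+165*.15),s,(255+185*.15,90+60*.15)))
c=t["color"].astype(int); m=((c.min(2)>150)).astype(np.uint8); m[:,:198]=0;m[:,235:]=0;m[:160]=0;m[280:]=0
ys,xs=np.where(m); P=np.array([plane(t,(x,y),200)[:2] for x,y in zip(xs,ys)]).astype(np.float32)
v=cv2.fitLine(P,cv2.DIST_HUBER,0,.01,.01).ravel(); print("dir",np.degrees(np.arctan2(v[1],v[0])),P.mean(0))
print(arm.get_state()["contact_force"])
cv2.imwrite("pics/t_end.png",t["color"][...,::-1])
E
```

```text
off 0 [547.1 180.3 178.2]
off 0 [548.2 180.2 205.5]
off 8 [546.6 172.3 184.1]
off 8 [547.7 172.2 211.2]
near bar (array([550.4, 162.1, 269.7]), np.float64(6.451721889005535))
dir -7.597959 [545.6 190.6]
[ 0.2 -0.  -0.6]
```

View pics/t_end.png

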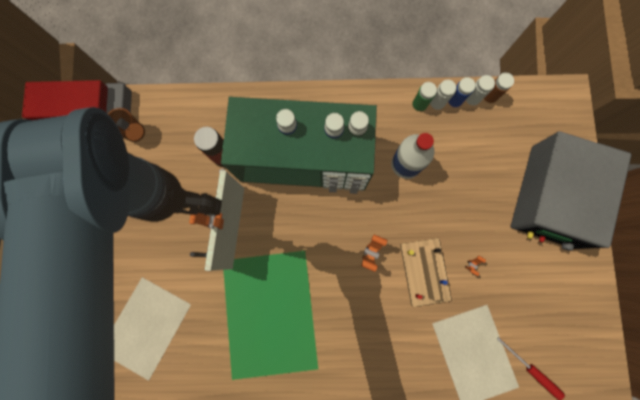

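```bash
python3 -c "
from h import *
print(arm.get_state()['joint_vel'].round(3)); print(arm.close_job())"
```

```text
[ 0.004  0.016 -0.012  0.027 -0.002 -0.003  0.001]
the job is handed in; nothing more can be done
None
```

The door is open, the clamp is clipped over its top edge, and the job is handed in at about 15 s of the 61 s. No verdict was reported.

- **Door:** I swung it out by its handle with the fingers gripping the bar. The images put it at about 93° (1.62 rad). The handle's position as I let go suggested about 95°.
- **Clamp:** I squeezed the middle-sized clamp off the board, fitted it over the middle of the open door's top edge, released it and backed off.
- **Last checks:**
  - The clamp stands upright on the edge by itself.
  - The gripper is about 150 mm clear of the clamp, with near-zero tool force.
  - The middle of the clamp's pads is about 14–18 mm below the top edge (allowed 6–40 mm).
  - The TCP was within about 1 mm of the door's mid-thickness at release.
  - In the last top view the jars, white bottle and spray can look unmoved.
- **Weak points:**
  - The two camera rays for the clamp's bar missed each other by 6 mm, so the depth is good only to a few mm.
  - The white-edge mask put the door's centre line about 4 mm off the hinge-based value. I used 186.6 mm in y, from a closer look, which agreed with the hinge.
  - I did not measure the jaw's pressing force.

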